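Start a timed stirring run by touching three keys in order

TASK

Start a timed stirring run: with the fingertips, lightly press in the wide key on the outlet box, then the large round key on the magnetic stirrer, then the square key on the bench timer, in that order, each until it stays down. Use only a light touch, and leave the stirrer's small round heat key unpressed. Do not pick up, tip or push away the timer, and do not disturb the beaker, the bottles or the dish.

Things in the scene. Friction and masses are not known exactly. Their poses are not given: they have to be found in the camera images.
- outlet: fixed grey mains outlet box, 70 mm (its x) by 150 mm (its y) by 42 mm high, with two round sockets on top and one wide black key near its +y end. Origin: centre of its underside, on the bench; z up. A push of more than 20 N on it or its key is too hard.
- outlet_key_top (a point): centre of the top face of the outlet box's key: a black rectangle 36 mm (box x) by 22 mm (box y), standing 14 mm proud of the box, its top 56 mm above the bench when out. The cap is sprung (2.5 N per mm) on a latching stem; the point moves with the cap. Press it 5 to 10 mm below its start; beyond about 13 mm the finger meets the housing.
- outlet_key (a joint): stem travel of the outlet box's key in m: 0 = out (off), 0.006 = fully in (on). The stem goes straight down against a steady 3 N or so and stays where it is pushed; it counts as in from 0.003. The cap above it is squeezed about 1.2 mm meanwhile and springs back on release.
- stirrer: fixed white magnetic stirrer, 210 mm (its x) by 150 mm (its y), top face 56 mm above the bench, with a steel plate of 120 mm diameter (top at 62 mm) centred 40 mm towards its +x; at its -x end are two round black keys, a large one on the +y side and a small one on the -y side, 93 mm apart. Origin: centre of its underside; z up. A push of more than 20 N on it or its keys is too hard.
- stir_key_top (a point): centre of the top face of the stirrer's large round key: black, 28 mm diameter, standing 14 mm proud of the stirrer, its top 70 mm above the bench when out. The cap is sprung (2.5 N per mm) on a latching stem; the point moves with the cap. Press it 5 to 10 mm below its start; beyond about 13 mm the finger meets the housing.
- stir_key (a joint): stem travel of the stirrer's large round key in m: 0 = out (off), 0.006 = fully in (on). The stem goes straight down against a steady 3 N or so and stays where it is pushed; it counts as in from 0.003. The cap above it is squeezed about 1.2 mm meanwhile and springs back on release.
- heat_key_top (a point): centre of the top face of the stirrer's small round heat key, which must stay out: black, 14 mm diameter, standing 8 mm proud, its top 64 mm above the bench. Moves like the others.
- heat_key (a joint): stem travel of the small heat key in m: 0 = out (off); must stay below 0.002
- timer: loose white bench timer, 0.25 to 0.55 kg, 90 mm (its x) by 74 mm (its y) by 30 mm high, with a greenish display strip at its +x end and one square black key. Origin: centre of its underside, on the bench; z up. A push of more than 20 N on it or its key is too hard.
- timer_key_top (a point): centre of the top face of the timer's key: a black square 26 by 26 mm, standing 14 mm proud of the timer, its top 44 mm above the bench when out, 12 mm from the timer's middle towards its -x. The cap is sprung (2.5 N per mm) on a latching stem; the point moves with the cap. Press it 5 to 10 mm below its start; beyond about 13 mm the finger meets the housing.
- timer_key (a joint): stem travel of the timer's key in m: 0 = out, 0.006 = fully in (running). The stem goes straight down against a steady 3 N or so and stays where it is pushed; it counts as in from 0.003. The cap above it is squeezed about 1.2 mm meanwhile and springs back on release.
- beaker: low glass beaker, 72 mm diameter, 58 mm high, loose on the stirrer's plate, its rim 120 mm above the bench; bystander. Origin: centre of its underside
- reagent: amber glass bottle with black cap, 72 mm diameter, 165 mm high, loose on the bench; bystander. Origin: centre of its underside
- dropper: clear plastic bottle with white cap, 44 mm diameter, 110 mm high, loose on the bench; bystander. Origin: centre of its underside
- dish: small white ceramic dish, 52 mm diameter, 32 mm high, loose on the bench beyond the instruments; bystander. Origin: centre of its underside
Things that resemble listed ones, but are neither listed nor needed, are in the scene too. Leave any purple look-alike of the timer alone. What is shaped like the outlet but blue or yellow is not meant.

How it is judged:
On the way, in this order (a step that is already met when the one before it is completed fails the run):
1. the outlet box's key is in, the others still out (value of joint outlet_key above 0.003 m and value of joint each of stir_key, timer_key below 0.002 m), for 0.1 s.
2. the stirrer's large key is in as well, the timer's still out (value of joint each of outlet_key, stir_key above 0.003 m and value of joint timer_key below 0.002 m), for 0.1 s.
3. the timer's key is in as well (value of joint each of outlet_key, stir_key, timer_key above 0.003 m), for 0.1 s.
At the end, for the whole second after the job is handed in: the outlet key, the stirrer's large key and the timer key each in by more than 3 mm (of 6), the heat key in by less than 2 mm, the timer flat on the bench within 25 mm of its start and at rest, and the beaker, bottles and dish upright within 20 mm of where they stood (all of step 3 and value of joint heat_key below 0.002 m and height (world z) of timer below 0.006 m and distance of timer from where it was at the start of the episode below 0.025 m and angle between timer's own z axis and vertical below 0.1 rad and linear speed of timer below 0.02 m/s and distance of each of beaker, reagent, dropper, dish from where it was at the start of the episode below 0.02 m and angle between each of beaker, reagent, dropper, dish's own z axis and vertical below 0.15 rad); the robot touches nothing.
It fails at once if a key pressed out of order: the stirrer's large key before the outlet box's, or the timer's before the stirrer's ((value of joint stir_key above 0.002 m and value of joint outlet_key below 0.003 m) or (value of joint timer_key above 0.002 m and value of joint stir_key below 0.003 m)).
It fails at once if the heat key pressed in by 2 mm or more (value of joint heat_key above 0.002 m).
It fails at once if the outlet box, the stirrer, the timer or one of their keys pushed with more than 20 N (contact force between any of outlet, stirrer, timer and the fingers above 20 N or contact force between any of outlet, stirrer, timer and the arm above 20 N).
It fails at once if the timer lifted by 10 mm, tipped by 0.25 rad or pushed 25 mm away (height (world z) of timer above 0.01 m or angle between timer's own z axis and vertical above 0.25 rad or distance of timer from where it was at the start of the episode above 0.025 m).
It fails at once if a bystander moved by 20 mm or tipped (distance of any of beaker, reagent, dropper, dish from where it was at the start of the episode above 0.02 m or angle between any of beaker, reagent, dropper, dish's own z axis and vertical above 0.3 rad).
It also fails if it takes over 54 s, if anything falls off the work surface, if the arm or the gripper's body presses on something with over 40 N, if the wrist force passes 120 N, or if a joint passes its speed limit or range.

ROBOT

A 6-joint arm with a two-finger parallel gripper is mounted at the origin on the work surface. World frame = base frame: x ahead of the robot, y to its left, z up, the work surface at z = 0. Lengths are in m, angles in rad, forces in N, time in s.
With the tool pointing down it reaches from about 0.35 to 0.975 m from the base axis. Payload 4.9 kg.
Tool frame: the origin (TCP) lies on the centre line of the jaws, within the pads' length; the fingertips stand 11 mm ahead of it and the grasp point (between the pads) lies 8 mm behind it (manip.finger_overhang is the distance from the TCP to the fingertips, in m); y points along the fingers, z is the direction in which the jaws open and shut, and the axes are right-handed (so a half turn about y gives the same grasp; the last joint's range is limited). The gripper opens to 85 mm and grips with 20 to 120 N. Pads are 22 mm wide; open, the fingers measure 114 mm over their backs; the gripper's body (76 mm by 85 mm) begins 54 mm behind the grasp point. The pads swing forward as they close: fully open they stand 13 mm farther back than shut.
Start: joints at [-1.316, 0.053, 1.613, -0, 1.476, -0.119], TCP at [0.228, -0.582, 0.242] pointing down, gripper open.
Joint ranges: [-3.01, 3.01], [-1.01, 2.22], [0.06, 2.58], [-1.02, 4.17], [0.09, 2.62], [-3.14, 3.14]. Speed limits (rad/s): [2.57, 2.57, 3.14, 3.14, 3.14, 3.14].

INTERFACE

Orientations are given as a unit quaternion [w, x, y, z].
In Python, from plant import readout, cams, workorder, manip gives the robot as it stands.
- The arm moves only by the tool play_rows, never from a script. Its arguments are lists of equal length, an entry for each row: "slide": the shift along the tool's x, y, z in cm, a list of three; "yaw": the turn about the tool's y in degrees; "grip": the closure, from -1 (fully open) to 1 (shut), so that 0 is half open. In form: {"slide": [[x, y, z], ...], "yaw": [yaw, ...], "grip": [grip, ...]}. A call has 1 to 12 rows; each row shifts and turns the commanded pose from where the row before left it, along the tool's axes as they then stand; what a row does not reach is not made up. A row lasts 1/10 s, in which the tool goes at most 50 mm and 8.59 degrees, less where a joint would pass 70% of its speed; a pose out of reach is approached as far as the arm can. A call with a gripper value outside its range is refused whole. The fingers move at their own pace and stop on an object; the grip force is fixed at half the most. Time passes only in rows, so rows that do not move let the fingers close. It gives the time, the measured TCP pose, the force and the opening at its end, in the units of the state.
- readout.state(): the state, without advancing time (a new reading comes with each control period).
- cams.grab_frame(name): name is "side" or "top" or "wrist"; returns a dict with "image" (384x512x3 uint8, red, green, blue), "mtx" (3x3 intrinsics, pixels), "dist" ([k1, k2, p1, p2, k3] as OpenCV has them; the pictures are not rectified), "R" (3x3) and "t" (3): a world point X has camera coordinates R X + t; the wrist camera has in their place "mount" (4x4, takes a point from camera to tool coordinates, whose origin is the TCP and whose axes are the tool frame's). Camera axes: x right, y down, z forward; pixel columns grow to the right and rows downward; lengths in m; the calibration is good to about 2 mm. A picture is of the moment at which its call begins: read the wrist's pose just before it. There is no depth.
- workorder.job_done(): hands the job in, once; it reports no verdict.
The state is a dict: "time": time; "joint_pos": joint angles; "joint_vel": joint speeds; "joint_efforts": joint torques, N m; "tool_pos": TCP position; "tool_rot": TCP orientation; "contact_force": force on the tool from outside, world axes, zero at the start; "ft_torque": the same for the moment, N m; "gripper_width": opening from 0.0 (shut) to 1.0 (fully open).
Only numpy, scipy, OpenCV 4.12 (cv2) and the standard library are available. Lean on these libraries where they do the work, as an engineer would, in place of code of your own. Each camera call takes 0.05 s, during which the arm holds its last target.

## Working session

There is one attempt and no reset: what is moved stays moved. The work goes in short steps, Python scripts to look and compute and a tool call to move; the robot and the scene stay as the last step left them, time stands still between calls to the robot, and variables do not carry over. Pictures are saved under pics/ and viewed, and the job is handed in when it is done.

Besides the shell and the picture viewer there is one more tool, called as name(argument=value, ...), one argument or row to a line, values as JSON. play_rows: Moves the arm, as the interface text tells. Its arguments: {"type":"object","properties":{"slide":{"type":"array","items":{"type":"array","items":{"type":"number"}}},"yaw":{"type":"array","items":{"type":"number"}},"grip":{"type":"array","items":{"type":"number"}}},"required":["slide","yaw","grip"]}

```bash
ls; mkdir -p pics; python3 - <<'E'
from plant import readout, cams, workorder, manip
import cv2
s=readout.state(); print(s); print(manip.finger_overhang)
for n in ["side","top","wrist"]:
    f=cams.grab_frame(n); cv2.imwrite(f"pics/{n}0.png",f["image"][:,:,::-1]); print(n,f["mtx"].tolist(),f["dist"])
    print({k:f[k] for k in f if k in("R","t","mount")})
E
```

```text
pics
{'time': 0.0, 'joint_pos': array([-1.31598396e+00,  5.33572881e-02,  1.61428148e+00,  1.17894042e-05,
        1.47598436e+00, -1.19002366e-01]), 'joint_vel': array([ 1.05170164e-03, -9.58029439e-04, -1.65085174e-03,  1.74336135e-03,
        1.97768255e-05,  2.73866145e-05]), 'joint_efforts': array([-1.97227644e-03, -3.93690920e+01, -3.70177567e+01, -2.26844750e-04,
        7.15666582e-03, -1.56258375e-05]), 'tool_pos': array([ 0.22808285, -0.58126165,  0.2410702 ]), 'tool_rot': array([ 0.13135027, -0.13143941,  0.69550776, -0.69407474]), 'contact_force': array([ 0.42551882, -0.31586146, -1.3549284 ]), 'ft_torque': array([ 0.07146136,  0.00107759, -0.01064932]), 'gripper_width': 0.9961408195570957}
0.011
side [[414.1950724743987, 0.0, 258.27578539901197], [0.0, 414.1950724743987, 190.4527939481707], [0.0, 0.0, 1.0]] [-0.042653  0.        0.        0.        0.      ]
{'R': array([[-0.99599894, -0.08726092, -0.01927803],
       [-0.05051018,  0.72765478, -0.68408132],
       [ 0.07372132, -0.68037053, -0.72915095]]), 't': array([0.55202481, 0.03963242, 1.20950734])}
top [[402.1995
[... 192 characters left out ...]
.99980079,  0.01969686],
       [-0.99921011,  0.002445  , -0.03966327],
       [ 0.03960721, -0.01980934, -0.99901895]]), 't': array([0.02885146, 0.53898145, 1.05285978])}
wrist [[336.5508248403017, 0.0, 261.078978614732], [0.0, 336.5508248403017, 189.11381591614224], [0.0, 0.0, 1.0]] [-0.00930972  0.          0.          0.          0.        ]
{'mount': array([[-3.71491434e-04,  9.57179918e-01,  2.89493464e-01,
        -7.35396734e-02],
       [ 3.69669135e-04, -2.89493333e-01,  9.57179959e-01,
        -1.31633769e-01],
       [ 9.99999863e-01,  4.62600954e-04, -2.46295579e-04,
        -5.73502410e-04],
       [ 0.00000000e+00,  0.00000000e+00,  0.00000000e+00,
         1.00000000e+00]])}
```

View pics/top0.png

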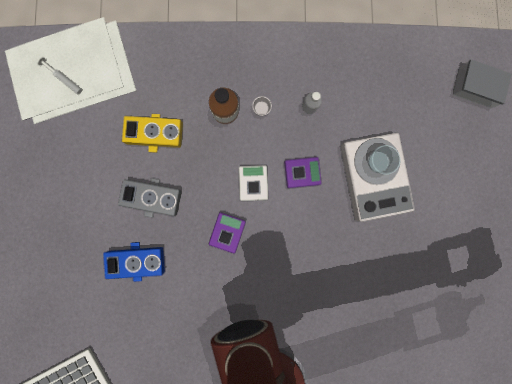

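View pics/side0.png

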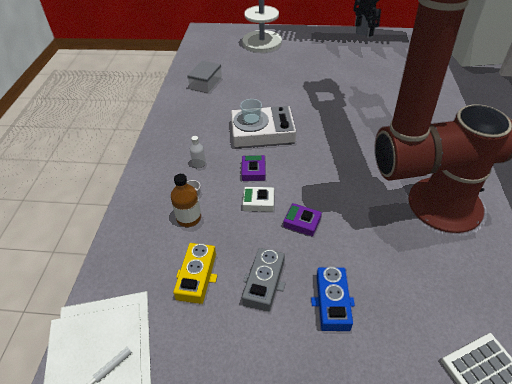

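View pics/wrist0.png

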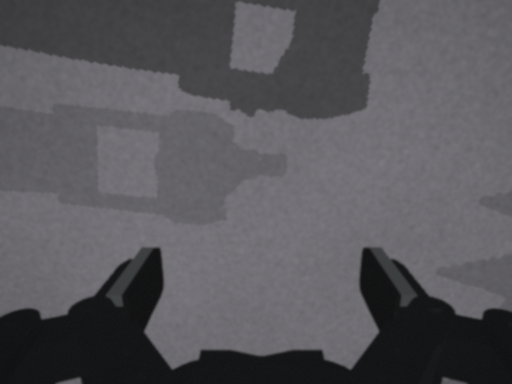

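The top view has +x up and +y to the left.

- **Outlets:** grey at (150,197), key at (128,194). The yellow one (152,131) and blue one (134,264) are look-alikes. Grey fits the description.
- **Timers:** white at (253,183) with key at (253,187). The purple ones at (303,172) and (228,232) are decoys.
- **Stirrer:** at (378,177), large key at about (370,207), small heat key at about (404,200).

Next I'll measure the keys in both views and confirm with enlarged crops.

```bash
cat > h.py <<'E'
import numpy as np, cv2
from plant import readout, cams, workorder, manip
from scipy.spatial.transform import Rotation as Ro
def pose():
    s=readout.state(); q=s["tool_rot"]; return np.array(s["tool_pos"]),Ro.from_quat([q[1],q[2],q[3],q[0]]).as_matrix(),s
def grab(n):
    p,T,s=pose(); f=cams.grab_frame(n)
    if n=="wrist":
        M=f["mount"]; A=T@M[:3,:3]; c=T@M[:3,3]+p
    else:
        A=f["R"].T; c=-A@f["t"]
    f["A"]=A; f["c"]=c; return f
def ray(f,uv):
    u=cv2.undistortPoints(np.array([[uv]],float),f["mtx"],f["dist"])[0,0]
    return f["A"]@np.array([u[0],u[1],1.])
def onplane(f,uv,z):
    d=ray(f,uv); return f["c"]+d*(z-f["c"][2])/d[2]
def two(f,a,g,b):
    d1=ray(f,a);d2=ray(g,b); k=np.linalg.lstsq(np.c_[d1,-d2],g["c"]-f["c"],rcond=None)[0]
    x,y=f["c"]+k[0]*d1,g["c"]+k[1]*d2; return (x+y)/2,np.linalg.norm(x-y)
def proj(f,X):
    R=f["A"].T; t=-R@f["c"]
    return cv2.projectPoints(np.array([X],float),cv2.Rodrigues(R)[0],t,f["mtx"],f["dist"])[0][0,0]
def blobs(f,box,thr=45,mn=15):
    x0,y0,x1,y1=box; m=(f["image"][y0:y1,x0:x1].max(2)<thr).astype(np.uint8)
    n,l,st,c=cv2.connectedComponentsWithStats(m)
    return [((c[i]+[x0,y0]).round(1).tolist(),st[i].tolist()) for i in range(1,n) if st[i,4]>=mn]
E
python3 - <<'E'
from h import *
t=grab("top"); s=grab("side")
B={"outlet":((112,172,190,222),(238,240,292,315)),"stir":((338,185,420,225),(270,100,300,150)),"timer":((236,160,272,205),(240,182,278,214))}
rows=[]
for n,(a,b) in B.items():
    print(n,"top",blobs(t,a),"side",blobs(s,b))
    for f,bx in((t,a),(s,b)):
        im=f["image"][bx[1]:bx[3],bx[0]:bx[2]]; rows.append(cv2.resize(im,(260,190),interpolation=cv2.INTER_CUBIC))
out=np.vstack([np.hstack(rows[0::2]),np.hstack(rows[1::2])])
cv2.imwrite("pics/crops.png",out[:,:,::-1])
E
```

```text
outlet top [([128.4, 193.4], [12, 15, 10, 14, 115])] side [([257.7, 289.7], [12, 44, 16, 12, 143])]
stir top [] side [([283.2, 121.0], [9, 14, 9, 15, 89])]
timer top [] side [([262.1, 194.1], [18, 8, 9, 9, 78])]
```

View pics/crops.png

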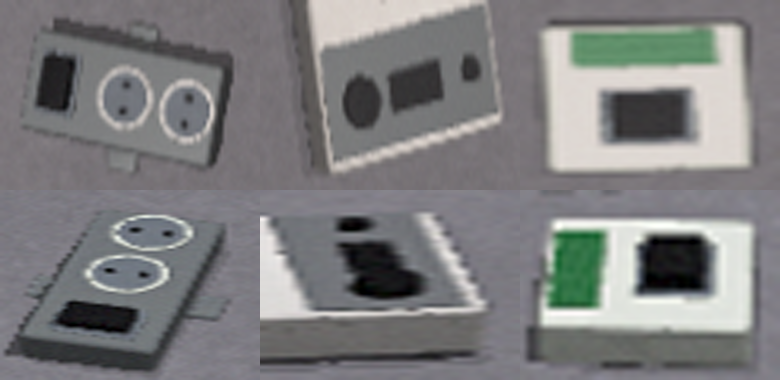

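The crops confirm the grey outlet with its key, the white timer with its green strip, and the stirrer panel. On the panel the large key is at the left, there's a dark rectangle in the middle, and the small heat key is at the right. I'll redo the masks with an adjusted threshold.

```bash
python3 - <<'E'
from h import *
t=grab("top"); s=grab("side")
to=blobs(t,(118,180,138,208),60); print(to)
ts=blobs(t,(345,190,412,220),62); print(ts)
tt=blobs(t,(242,175,266,198),62); print(tt)
so=blobs(s,(238,285,275,310),50); st=blobs(s,(255,182,278,205),60); print(so,st)
ss=[blobs(s,(270,100,300,150),h) for h in(20,30,38,50)]; print(ss)
def show(n,a,z,b=None):
    p=onplane(t,a,z); print(n,"top@z",p.round(4),end=" ")
    if b is not None:
        q=onplane(s,b,z); X,e=two(t,a,s,b); print("side@z",q.round(4),"tri",X.round(4),round(e,4),end="")
    print()
show("outlet",to[0][0],.056,so[0][0]); show("timer",tt[0][0],.044,st[0][0])
for b in ts: show("stir",b[0],.07)
E
```

```text
[([128.4, 193.2], [5, 6, 12, 15, 131])]
[([403.8, 199.2], [57, 7, 5, 5, 20]), ([386.7, 202.8], [34, 8, 16, 10, 114]), ([369.5, 206.2], [19, 11, 12, 11, 87])]
[([253.0, 187.0], [7, 8, 9, 9, 81])]
[([257.7, 289.8], [12, 0, 16, 11, 142])] [([262.0, 194.1], [2, 8, 10, 9, 81])]
[[([283.5, 125.8], [11, 23, 7, 5, 18])], [([283.2, 121.1], [9, 14, 9, 14, 77])], [([283.3, 121.0], [9, 14, 9, 14, 82])], [([283.3, 121.2], [9, 14, 10, 15, 93])]]
outlet top@z [0.5223 0.3477 0.056 ] side@z [0.5235 0.3539 0.056 ] tri [0.5232 0.3499 0.0489] 0.0015
timer top@z [0.5378 0.0314 0.044 ] side@z [0.5392 0.0387 0.044 ] tri [0.539  0.0313 0.0359] 0.0019
stir top@z [ 0.5047 -0.3518  0.07  ] 
stir top@z [ 0.4958 -0.3069  0.07  ] 
stir top@z [ 0.4875 -0.2622  0.07  ]
```

```bash
cat >> h.py <<'E'
def todo(x,y,z,side=None):
    p,T,s=pose(); d=np.array([x,y,z])-p
    print("t",round(s["time"],2),"tcp",p.round(4),"F",s["contact_force"].round(2),"w",round(s["gripper_width"],3)); print("T",T.round(3).tolist())
    print("slide cm",(T.T@d*100).round(2))
E
python3 - <<'E'
from h import *
todo(.522,.348,.24); todo(.522,.348,.15)
E
```

```text
t 0.35 tcp [ 0.2282 -0.5817  0.242 ] F [ 0.47 -0.42 -0.17] w 1.002
T [[-0.931, -0.0, 0.365], [-0.365, 0.0, -0.931], [-0.0, -1.0, -0.0]]
slide cm [-61.3    0.24 -75.82]
t 0.35 tcp [ 0.2282 -0.5817  0.242 ] F [ 0.47 -0.42 -0.17] w 1.002
T [[-0.931, -0.0, 0.365], [-0.365, 0.0, -0.931], [-0.0, -1.0, -0.0]]
slide cm [-61.3    9.24 -75.82]
```

play_rows(
  slide=[
    [-2.55,0,-3.16],
    [-2.55,0,-3.16],
    [-2.55,0,-3.16],
    [-2.55,0,-3.16],
    [-2.55,0,-3.16],
    [-2.55,0,-3.16],
    [-2.55,0,-3.16],
    [-2.55,0,-3.16],
    [-2.55,0,-3.16],
    [-2.55,0,-3.16],
    [-2.55,0,-3.16],
    [-2.55,0,-3.16],
  ],
  yaw=[0,0,0,0,0,0,0,0,0,0,0,0],
  grip=[1,1,1,1,1,1,1,1,1,1,1,1],
)

```text
time: 1.55
tool_pos: [0.3748, -0.1155, 0.2426]
tool_rot: [-0.132, 0.131, -0.695, 0.695]
contact_force: [0.6, -0.4, 0.1]
gripper_width: 0.002
```

play_rows(
  slide=[
    [-2.55,0,-3.16],
    [-2.55,0,-3.16],
    [-2.55,0,-3.16],
    [-2.55,0,-3.16],
    [-2.55,0,-3.16],
    [-2.55,0,-3.16],
    [-2.55,0,-3.16],
    [-2.55,0,-3.16],
    [-2.55,0,-3.16],
    [-2.55,0,-3.16],
    [-2.55,0,-3.16],
    [-2.55,0,-3.16],
  ],
  yaw=[0,0,0,0,0,0,0,0,0,0,0,0],
  grip=[1,1,1,1,1,1,1,1,1,1,1,1],
)

```text
time: 2.75
tool_pos: [0.5213, 0.3495, 0.2423]
tool_rot: [-0.132, 0.131, -0.695, 0.695]
contact_force: [0.1, -0.8, 0.4]
gripper_width: 0.001
```

play_rows(
  slide=[
    [0,3,0],
    [0,3,0],
    [0,2,0],
    [0,0,0],
    [0,0,0],
  ],
  yaw=[0,0,0,0,0],
  grip=[1,1,1,1,1],
)

```text
time: 3.25
tool_pos: [0.5211, 0.3477, 0.1625]
tool_rot: [-0.131, 0.131, -0.695, 0.695]
contact_force: [0.4, 1.0, -0.5]
gripper_width: -0.001
```

```bash
python3 - <<'E'
from h import *
todo(.522,.348,.1)
f=grab("wrist"); cv2.imwrite("pics/w1.png",f["image"][:,:,::-1]); print(proj(f,[.5223,.3477,.056]))
E
```

```text
t 3.25 tcp [0.5211 0.3477 0.1625] F [ 0.39  0.96 -0.48] w -0.001
T [[-0.931, -0.0, 0.365], [-0.365, -0.0, -0.931], [0.0, -1.0, 0.0]]
slide cm [-0.1   6.25  0.  ]
[262.48850495 189.53622148]
```

View pics/w1.png

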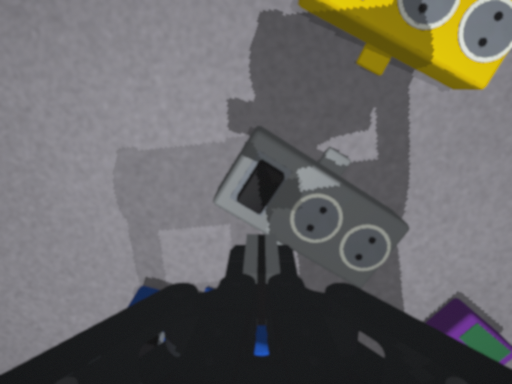

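The wrist view shows the grey outlet with its key at about (262,186). I predicted (262.5,189.5), so they agree to about 3 px. Now refining.

```bash
python3 - <<'E'
from h import *
f=grab("wrist"); b=blobs(f,(232,150,290,215),40,100); print(b)
for q in b: print(onplane(f,q[0],.056).round(4))
E
```

```text
[([266.3, 181.8], [7, 12, 44, 48, 782])]
[0.5294 0.3476 0.056 ]
```

play_rows(
  slide=[
    [0,3,0],
    [0,3,0],
    [0,1.5,0],
    [0,1,0],
    [0,0.5,0],
    [0,0,0],
  ],
  yaw=[0,0,0,0,0,0],
  grip=[1,1,1,1,1,1],
)

```text
time: 3.95
tool_pos: [0.5214, 0.3478, 0.0728]
tool_rot: [0.132, -0.131, 0.695, -0.695]
contact_force: [-0.1, 0.4, -0.4]
gripper_width: 0.001
```

play_rows(
  slide=[
    [-0.2,0,0.1],
    [0,0.2,0],
    [0,0.2,0],
    [0,0.1,0],
    [0,0.1,0],
    [0,0.1,0],
    [0,0,0],
  ],
  yaw=[0,0,0,0,0,0,0],
  grip=[1,1,1,1,1,1,1],
)

```text
time: 4.65
tool_pos: [0.5233, 0.3475, 0.0656]
tool_rot: [-0.131, 0.131, -0.695, 0.695]
contact_force: [-0.5, -0.8, 2.5]
gripper_width: 0.002
```

play_rows(
  slide=[
    [0,0.2,0],
    [0,0.2,0],
    [0,0.1,0],
    [0,0.1,0],
    [0,0,0],
  ],
  yaw=[0,0,0,0,0],
  grip=[1,1,1,1,1],
)

```text
time: 5.15
tool_pos: [0.5234, 0.3476, 0.0595]
tool_rot: [0.131, -0.131, 0.695, -0.695]
contact_force: [-0.7, 0.1, 3.6]
gripper_width: 0.0
```

play_rows(
  slide=[
    [0,0.1,0],
    [0,0,0],
  ],
  yaw=[0,0],
  grip=[1,1],
)

```text
time: 5.35
tool_pos: [0.5234, 0.3476, 0.0588]
tool_rot: [0.132, -0.131, 0.695, -0.695]
contact_force: [-2.1, -0.3, 6.5]
gripper_width: 0.0
```

play_rows(
  slide=[
    [0,-1,0],
    [0,-3,0],
    [0,-3.5,0],
    [0,-3,0],
    [0,0,0],
    [0,0,0],
  ],
  yaw=[0,0,0,0,0,0],
  grip=[1,1,1,1,1,1],
)

```text
time: 5.95
tool_pos: [0.5235, 0.3476, 0.1641]
tool_rot: [0.132, -0.131, 0.695, -0.695]
contact_force: [0.3, 0.1, -0.5]
gripper_width: 0.004
```

```bash
python3 - <<'E'
from h import *
todo(.4875,-.262,.165)
f=grab("wrist"); cv2.imwrite("pics/w2.png",cv2.resize(f["image"][120:250,180:420,::-1],(720,390)))
E
```

```text
t 5.95 tcp [0.5235 0.3476 0.1641] F [ 0.3   0.15 -0.49] w 0.004
T [[-0.931, 0.001, 0.365], [-0.365, 0.001, -0.931], [-0.001, -1.0, -0.0]]
slide cm [25.61 -0.14 55.44]
```

View pics/w2.png

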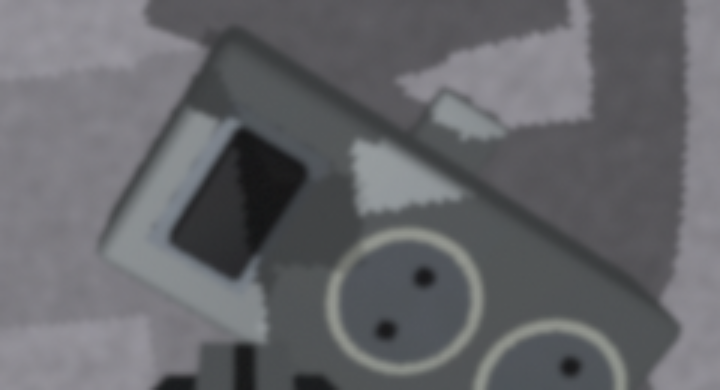

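The key now sits visibly low. It is half in shadow, which is why the earlier wrist mask was biased. Moving on to the stirrer.

play_rows(
  slide=[
    [1.83,0,3.96],
    [1.83,0,3.96],
    [1.83,0,3.96],
    [1.83,0,3.96],
    [1.83,0,3.96],
    [1.83,0,3.96],
    [1.83,0,3.96],
  ],
  yaw=[0,0,0,0,0,0,0],
  grip=[1,1,1,1,1,1,1],
)

```text
time: 6.7
tool_pos: [0.5035, 0.0411, 0.161]
tool_rot: [0.13, -0.133, 0.695, -0.694]
contact_force: [0.8, 0.6, 0.1]
gripper_width: -0.002
```

play_rows(
  slide=[
    [1.83,0,3.96],
    [1.83,0,3.96],
    [1.83,0,3.96],
    [1.83,0,3.96],
    [1.83,0,3.96],
    [1.83,0,3.96],
    [1.83,0,3.96],
    [0,0,0],
    [0,0,0],
  ],
  yaw=[0,0,0,0,0,0,0,0,0],
  grip=[1,1,1,1,1,1,1,1,1],
)

```text
time: 7.6
tool_pos: [0.486, -0.2621, 0.1611]
tool_rot: [0.13, -0.132, 0.696, -0.694]
contact_force: [-0.7, 0.1, -0.2]
gripper_width: -0.002
```

```bash
python3 - <<'E'
from h import *
todo(.4875,-.262,.09)
f=grab("wrist"); cv2.imwrite("pics/w3.png",f["image"][:,:,::-1]); print(proj(f,[.4875,-.262,.07]),proj(f,[.505,-.352,.064]))
E
```

```text
t 7.6 tcp [ 0.486  -0.2621  0.1611] F [-0.66  0.1  -0.17] w -0.002
T [[-0.932, -0.003, 0.363], [-0.363, 0.003, -0.932], [0.002, -1.0, -0.004]]
slide cm [-0.15  7.11  0.08]
[263.17851125 195.4353049 ] [387.2648588  214.53457988]
```

View pics/w3.png

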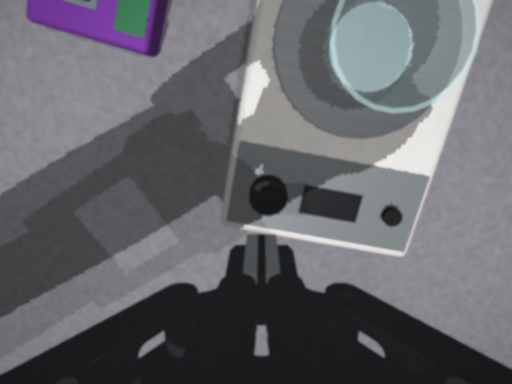

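The large key is at (268,194) against a prediction of (263,195). The heat key is at (392,215), clearly separate. I'll shift about 2 mm towards the wrist reading and go down.

play_rows(
  slide=[
    [-0.1,2.5,0.3],
    [0,2.5,0],
    [0,1.5,0],
    [0,0.6,0],
    [0,0.3,0],
    [0,0,0],
  ],
  yaw=[0,0,0,0,0,0],
  grip=[1,1,1,1,1,1],
)

```text
time: 8.25
tool_pos: [0.4896, -0.2644, 0.0897]
tool_rot: [-0.132, 0.131, -0.695, 0.695]
contact_force: [-0.6, 0.1, 0.5]
gripper_width: 0.001
```

play_rows(
  slide=[
    [0,0.4,0],
    [0,0.2,0],
    [0,0.2,0],
    [0,0.2,0],
    [0,0,0],
  ],
  yaw=[0,0,0,0,0],
  grip=[1,1,1,1,1],
)

```text
time: 8.75
tool_pos: [0.4894, -0.2648, 0.0796]
tool_rot: [-0.131, 0.131, -0.695, 0.695]
contact_force: [-1.4, -0.0, 2.7]
gripper_width: -0.001
```

play_rows(
  slide=[
    [0,0.2,0],
    [0,0.2,0],
    [0,0.1,0],
    [0,0,0],
  ],
  yaw=[0,0,0,0],
  grip=[1,1,1,1],
)

```text
time: 9.15
tool_pos: [0.4895, -0.2649, 0.0744]
tool_rot: [-0.132, 0.131, -0.695, 0.695]
contact_force: [1.5, -0.5, 3.0]
gripper_width: 0.001
```

play_rows(
  slide=[
    [0,0.1,0],
    [0,0.1,0],
    [0,0,0],
  ],
  yaw=[0,0,0],
  grip=[1,1,1],
)

```text
time: 9.45
tool_pos: [0.4894, -0.2649, 0.0728]
tool_rot: [-0.131, 0.131, -0.695, 0.695]
contact_force: [-1.2, -0.5, 4.9]
gripper_width: -0.002
```

play_rows(
  slide=[
    [0,-1,0],
    [0,-3,0],
    [0,-3,0],
    [0,-2,0],
    [0,0,0],
    [0,0,0],
  ],
  yaw=[0,0,0,0,0,0],
  grip=[1,1,1,1,1,1],
)

```text
time: 10.05
tool_pos: [0.4889, -0.2643, 0.1618]
tool_rot: [0.131, -0.132, 0.695, -0.695]
contact_force: [-0.1, -0.3, -0.2]
gripper_width: 0.002
```

```bash
python3 - <<'E'
from h import *
todo(.538,.032,.16)
f=grab("wrist"); cv2.imwrite("pics/w4.png",cv2.resize(f["image"][130:260,200:440,::-1],(720,390)))
E
```

```text
t 10.05 tcp [ 0.4889 -0.2643  0.1618] F [-0.06 -0.25 -0.23] w 0.002
T [[-0.931, -0.0, 0.365], [-0.365, 0.0, -0.931], [0.0, -1.0, -0.001]]
slide cm [-15.39   0.19 -25.79]
```

View pics/w4.png

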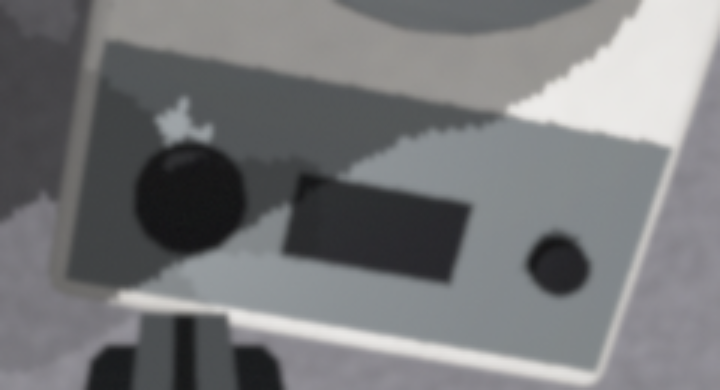

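The large key is in with less side wall showing, and the heat key still stands proud. Moving to above the timer.

play_rows(
  slide=[
    [-2.2,0,-3.7],
    [-2.2,0,-3.7],
    [-2.2,0,-3.7],
    [-2.2,0,-3.7],
    [-2.2,0,-3.7],
    [-2.2,0,-3.7],
    [-2.2,0.5,-3.6],
    [0,1,0],
    [0,1,0],
    [0,0,0],
    [0,0,0],
  ],
  yaw=[0,0,0,0,0,0,0,0,0,0,0],
  grip=[1,1,1,1,1,1,1,1,1,1,1],
)

```text
time: 11.2
tool_pos: [0.5376, 0.0306, 0.1361]
tool_rot: [0.13, -0.132, 0.695, -0.695]
contact_force: [-0.4, -0.9, 0.8]
gripper_width: 0.001
```

```bash
python3 - <<'E'
from h import *
todo(.538,.032,.06)
f=grab("wrist"); cv2.imwrite("pics/w5.png",f["image"][:,:,::-1]); print(proj(f,[.538,.032,.044]))
b=blobs(f,(225,150,300,230),60,100); print(b,[onplane(f,q[0],.044).round(4) for q in b])
E
```

```text
t 11.2 tcp [0.5376 0.0306 0.1361] F [-0.43 -0.93  0.8 ] w 0.001
T [[-0.932, -0.002, 0.363], [-0.363, -0.0, -0.932], [0.002, -1.0, -0.001]]
slide cm [-0.1   7.61 -0.11]
[260.46205138 195.70307319]
[([263.0, 193.9], [16, 21, 45, 46, 1411])] [array([0.5399, 0.0308, 0.044 ])]
```

View pics/w5.png

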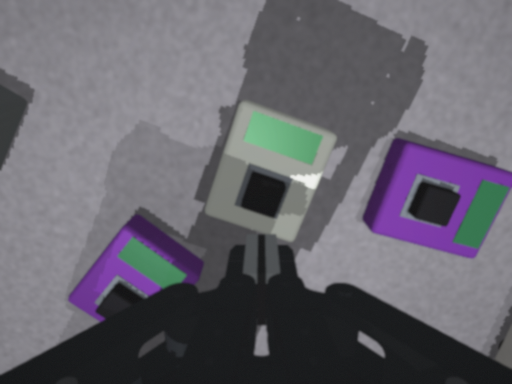

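The white timer's key is at (263,194), which gives (0.540, 0.031) and agrees with the top view to 2 mm. Going down.

play_rows(
  slide=[
    [-0.15,2.5,0],
    [0,2.5,0],
    [0,1.5,0],
    [0,0.6,0],
    [0,0.2,0],
    [0,0,0],
  ],
  yaw=[0,0,0,0,0,0],
  grip=[1,1,1,1,1,1],
)

```text
time: 11.85
tool_pos: [0.5404, 0.0321, 0.0651]
tool_rot: [-0.132, 0.131, -0.695, 0.695]
contact_force: [0.5, 0.0, -0.1]
gripper_width: 0.001
```

play_rows(
  slide=[
    [0,0.2,0],
    [0,0.2,0],
    [0,0.2,0],
    [0,0.1,0],
    [0,0.1,0],
    [0,0,0],
  ],
  yaw=[0,0,0,0,0,0],
  grip=[1,1,1,1,1,1],
)

```text
time: 12.45
tool_pos: [0.5396, 0.0324, 0.0561]
tool_rot: [0.131, -0.132, 0.695, -0.695]
contact_force: [-0.5, -0.3, 0.4]
gripper_width: 0.003
```

Down 9 mm more, to about 8 mm below the key's start.

play_rows(
  slide=[
    [0,0.2,0],
    [0,0.2,0],
    [0,0.2,0],
    [0,0.1,0],
    [0,0.1,0],
    [0,0,0],
  ],
  yaw=[0,0,0,0,0,0],
  grip=[1,1,1,1,1,1],
)

```text
time: 13.05
tool_pos: [0.54, 0.0323, 0.0484]
tool_rot: [-0.132, 0.131, -0.695, 0.695]
contact_force: [0.3, 0.4, 2.0]
gripper_width: -0.001
```

play_rows(
  slide=[
    [0,0.1,0],
    [0,0,0],
  ],
  yaw=[0,0],
  grip=[1,1],
)

```text
time: 13.25
tool_pos: [0.54, 0.0323, 0.0475]
tool_rot: [-0.132, 0.131, -0.695, 0.695]
contact_force: [-0.5, 0.4, 3.9]
gripper_width: -0.002
```

play_rows(
  slide=[
    [0,0.1,0],
    [0,0,0],
  ],
  yaw=[0,0],
  grip=[1,1],
)

```text
time: 13.45
tool_pos: [0.5401, 0.0323, 0.0467]
tool_rot: [-0.132, 0.131, -0.695, 0.695]
contact_force: [-1.0, 0.5, 5.7]
gripper_width: -0.001
```

The force is rising past the stem's 3 N, so the key is at its end stop. Lifting and checking.

play_rows(
  slide=[
    [0,-1,0],
    [0,-2.5,0],
    [0,-3,0],
    [0,-2.5,0],
    [0,0,0],
    [0,0,0],
  ],
  yaw=[0,0,0,0,0,0],
  grip=[1,1,1,1,1,1],
)

```text
time: 14.05
tool_pos: [0.5396, 0.0323, 0.1363]
tool_rot: [-0.131, 0.131, -0.695, 0.695]
contact_force: [0.7, 0.4, -0.4]
gripper_width: 0.001
```

```bash
python3 - <<'E'
from h import *
f=grab("wrist"); t=grab("top"); s=grab("side")
cv2.imwrite("pics/w6.png",f["image"][:,:,::-1])
cv2.imwrite("pics/e_side.png",cv2.resize(s["image"][90:320,170:350,::-1],None,fx=2.5,fy=2.5,interpolation=cv2.INTER_CUBIC))
cv2.imwrite("pics/e_top.png",t["image"][:,:,::-1]); print(readout.state()["contact_force"], blobs(f,(225,140,300,235),60,100))
E
```

```text
[-0.29996079 -0.6236827  -0.9910746 ] [([263.8, 196.2], [17, 35, 45, 43, 1300])]
```

View pics/w6.png

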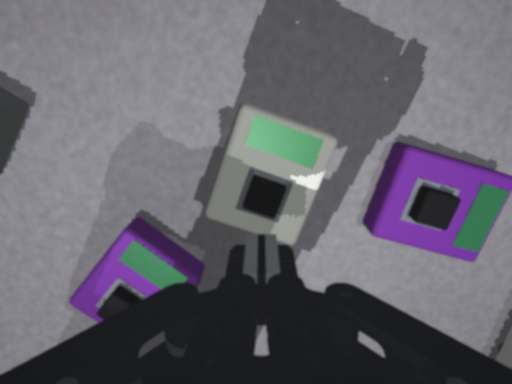

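View pics/e_side.png

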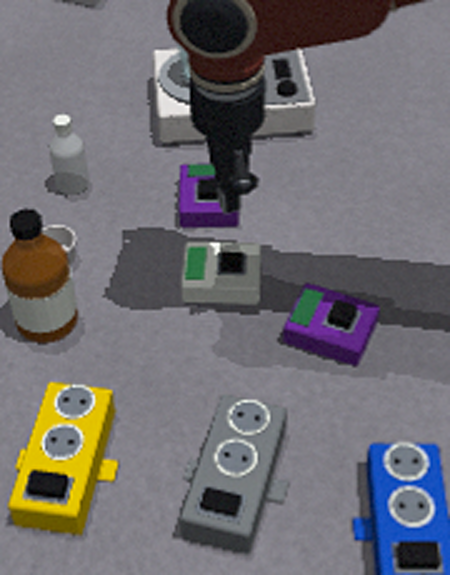

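View pics/e_top.png

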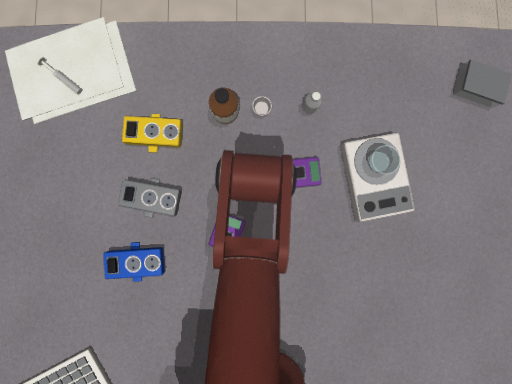

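The wrist view shows the timer key seated (side wall gone, blob 1411 → 1300 px) and the timer where it was. In the top view the bottles, dish and beaker are at their original pixels. The robot is clear of everything, so I'm handing in.

```bash
python3 -c "
from plant import workorder; print(workorder.job_done())"
```

```text
the job is handed in; nothing more can be done
None
```

I pressed the grey outlet's key, then the stirrer's large round key, then the white timer's key, each with closed fingertips, and handed the job in at about 14 s. No verdict was reported.

- **Keys in:** each key was pressed about 8 mm below its start. At the end of each press the force rose from the stem's 3 N to about 5–6.5 N (largest reading 6.5 N against the 20 N limit), so I take all three stems to be fully in. The wrist pictures after each press show the caps lower. I could not read the key travel directly.
- **Left alone:** after the stirrer press, the heat key still stood proud. In the last pictures the timer was flat and in place to within a few pixels, and the bottles, dish and beaker were at their original pixels. The robot was clear of everything, with the tips about 80 mm above the timer.
- **Checks that disagreed:**
  - The side view put key heights 7–8 mm low, probably because its mask included the keys' side walls, so I used the top view.
  - The wrist mask of the outlet key was 7 mm off because the key was half in shadow.
  - The stirrer keys appeared about 3 mm off in the wrist view, so I aimed between the two readings.

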